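Line up the finishing containers by height on the bench strip

TASK

Line up the paint tin, the two white-capped paint jars and the glue bottle in order of height on the wooden strip, one standing upright in the middle of each round pad: the shortest on the pad beside the tall end post, the tallest on the pad farthest from it. The glue bottle has to be lifted out from between the two dropper bottles in the rack.

Things in the scene. Friction and masses are not known exactly. Their poses are not given: they have to be found in the camera images.
- tin_mid (a point): small paint tin with a flat metal lid, round, 34 mm across, 36 mm tall, standing loose on the table; this point is its centre, half-way up (18 mm above its underside), z axis up along the tin
- small_jar_mid (a point): the smaller paint jar with a white screw cap, round, 32 mm across, 64 mm tall, standing loose on the table; this point is its centre, half-way up (32 mm above its underside), z axis up along the jar
- big_jar_mid (a point): the larger paint jar with a white screw cap, round, 37 mm across, 78 mm tall, standing loose on the table; this point is its centre, half-way up (39 mm above its underside), z axis up along the jar
- glue_mid (a point): white glue bottle with a long pointed nozzle cap, 98 mm tall; its round body (27 mm across) is its lower 55 mm, the nozzle above is 20 mm across and tapers. It stands loose in the middle well of the bottle rack. This point is its centre, half-way up (49 mm above its underside), z axis up along the bottle
- rack: plywood bottle rack fixed on the table, 45 x 130 x 16 mm, three wells in a row along its y axis, 40 mm apart, 13 mm deep. The glue bottle stands in the middle well; in the outer two are fixed dropper bottles with black caps (25 mm across, tops 78 mm above the table), leaving only 14 mm beside the glue bottle; along the rack's x axis both its sides are free. Origin: centre of the underside
- pad_0: the leftmost (seen from the robot) of four equal round black rubber pads (54 mm across, 3 mm thick, thin silver ring on top) in a straight row, 68 mm apart, on a wooden strip (370 x 60 x 8 mm) fixed on the table; origin at the centre of the pad's underside, so its top, where a container stands, is 3 mm above it (11 mm above the table); x and y axes across and along the strip
- pad_1: the second from the left of four equal round black rubber pads (54 mm across, 3 mm thick, thin silver ring on top) in a straight row, 68 mm apart, on a wooden strip (370 x 60 x 8 mm) fixed on the table; origin at the centre of the pad's underside, so its top, where a container stands, is 3 mm above it (11 mm above the table); x and y axes across and along the strip
- pad_2: the third from the left of four equal round black rubber pads (54 mm across, 3 mm thick, thin silver ring on top) in a straight row, 68 mm apart, on a wooden strip (370 x 60 x 8 mm) fixed on the table; origin at the centre of the pad's underside, so its top, where a container stands, is 3 mm above it (11 mm above the table); x and y axes across and along the strip
- pad_3: the rightmost of four equal round black rubber pads (54 mm across, 3 mm thick, thin silver ring on top) in a straight row, 68 mm apart, on a wooden strip (370 x 60 x 8 mm) fixed on the table; origin at the centre of the pad's underside, so its top, where a container stands, is 3 mm above it (11 mm above the table); x and y axes across and along the strip
- post: the tall end post: an upright dark steel knob, 24 mm across, on an aluminium foot (44 x 36 mm), 55 mm tall in all, fixed on one end of the strip 61 mm beyond the end pad; it may be the left or the right end (the other end has only a low flat aluminium foot, 12 mm tall). Origin at the centre of its underside

How it is judged:
By the outcome, as a careful person would: the job done as asked, in the order asked, and still so for the second after the job is handed in, with the robot touching nothing.
It also fails if it takes over 93 s, if anything falls off the work surface, if the arm or the gripper's body presses on something with over 40 N, if the wrist force passes 120 N, or if a joint passes its speed limit or range.

ROBOT

A 6-joint arm with a two-finger parallel gripper is mounted at the origin on a cart in front of the work surface, level with it; the furniture and walls round the work are solid. World frame = base frame: x ahead of the robot, y to its left, z up, the work surface at z = 0. Lengths are in m, angles in degrees, forces in N, time in s.
With the tool pointing down it reaches from about 0.3 to 0.95 m from the base axis. Payload 3.1 kg.
Tool frame: the origin (TCP) lies between the finger pads; the fingertips stand robot.tip_reach ahead of it and the grasp point (between the pads) lies 5 mm behind it (robot.tip_reach is the distance from the TCP to the fingertips, in m); z points along the fingers, y is the line along which they close (so a half turn about z gives the same grasp; the last joint's range is limited). The gripper opens to 85 mm and grips with 20 to 120 N. Pads are 22 mm wide; open, the fingers measure 114 mm over their backs; the gripper's body (76 mm by 85 mm) begins 54 mm behind the grasp point. The pads swing forward as they close: fully open they stand 13 mm farther back than shut.
Start: joints at [-69.253, 17.653, 93.61, -0, 68.738, -3.994], TCP at [0.262, -0.568, 0.245] pointing down, gripper open.
Joint ranges: [-175.34, 175.34], [-45.06, 112.39], [2.9, 150.54], [-68.45, 248.45], [3.09, 151.38], [-168.51, 168.51]. Speed limits (degrees/s): [159.86, 159.86, 180, 180, 180, 180].

INTERFACE

Orientations are given as a 3x3 rotation matrix whose columns are the frame's x, y, z axes.
In Python, from bench import robot gives the robot as it stands. Calls block until the motion is done:
- robot.move_pose(position, orientation): joint-space move of the TCP to a pose.
- robot.move_straight(position, attitude=None, velocity=0.15, force_limit=None): straight line of the TCP; attitude=None keeps the orientation; velocity is the mean speed in m/s. With force_limit (N) it stops when the force on the tool has changed by that much, and returns True; else False.
- robot.goto_joints(angles): joint-space move.
- robot.command_gripper(opening, squeeze=None): finger opening in m; squeeze is the grip in N (None keeps the last); returns when the fingers have stopped.
- robot.pause(seconds).
- robot.ik(position, orientation): joint angles nearest the present ones, or None.
- robot.read_state(): the state.
- robot.capture(name): name is "scene" or "side" or "wrist"; returns the picture (420x560x3 uint8, red, green, blue); there is no depth.
- robot.get_calibration(name): a dict with "fx", "fy", "cx", "cy" (pixels), "R" (3x3) and "t" (3): a world point X has camera coordinates R X + t. Camera axes: x right, y down, z forward; pixel columns grow to the right and rows downward; lengths in m; the calibration is good to about 2 mm. A picture is of the moment at which its call begins: read the wrist's pose just before it. get_calibration takes no time and is no camera call; for the wrist camera it gives the pose at the moment of the call.
A pose or a line that the arm cannot do raises robot.MotionError and nothing moves.
- robot.hand_in(): hands the job in; it is judged then, once.
The state is a dict: "t": time; "qpos": joint angles; "qd": joint speeds; "effort": joint torques, N m; "position": TCP position; "tool_rot": TCP orientation; "wrist_force": force on the tool from outside, world axes, zero at the start; "torque": the same for the moment, N m; "grip_width": finger opening in m; "grasp_force": force on a finger pad.
Only numpy, scipy, OpenCV 4.12 (cv2) and the standard library are available. Lean on these libraries where they do the work, as an engineer would, in place of code of your own. Each camera call takes 0.05 s, during which the arm holds its last target. There are 200 camera calls.

## Working session

There is one attempt and no reset: what is moved stays moved. The work goes in short steps, each a Python script; the robot and the scene stay as the last script left them, time stands still between calls to the robot, and variables do not carry over. Pictures are saved under pics/ and viewed, at most 14 in all, crops included, and the job is handed in when it is done.

```bash
ls; mkdir -p pics; python3 - <<'E'
from bench import robot
import cv2
for n in("scene","side"):
    cv2.imwrite(f"pics/{n}0.png",cv2.resize(robot.capture(n)[:,:,::-1],(800,600),interpolation=cv2.INTER_CUBIC))
    c=robot.get_calibration(n);print(n,c)
print(robot.tip_reach,robot.read_state()["t"])
E
```

```text
pics
scene {'fx': 464.1485077889597, 'fy': 464.1485077889597, 'cx': 287.9588310334202, 'cy': 204.66267977387352, 'R': array([[-0.86885065, -0.4950535 , -0.00453625],
       [-0.38089188,  0.67428684, -0.63265997],
       [ 0.31625927, -0.54795921, -0.77441641]]), 't': array([0.432411  , 0.33376259, 0.90466114])}
side {'fx': 475.2055102613351, 'fy': 475.2055102613351, 'cx': 282.2708356953708, 'cy': 209.10010289487445, 'R': array([[ 0.99990561,  0.0135571 , -0.00223057],
       [ 0.00600053, -0.576952  , -0.81675601],
       [-0.01235977,  0.81666554, -0.57697889]]), 't': array([-0.53279894,  0.01070148,  1.18988595])}
0.014 0.1
```

View pics/scene0.png

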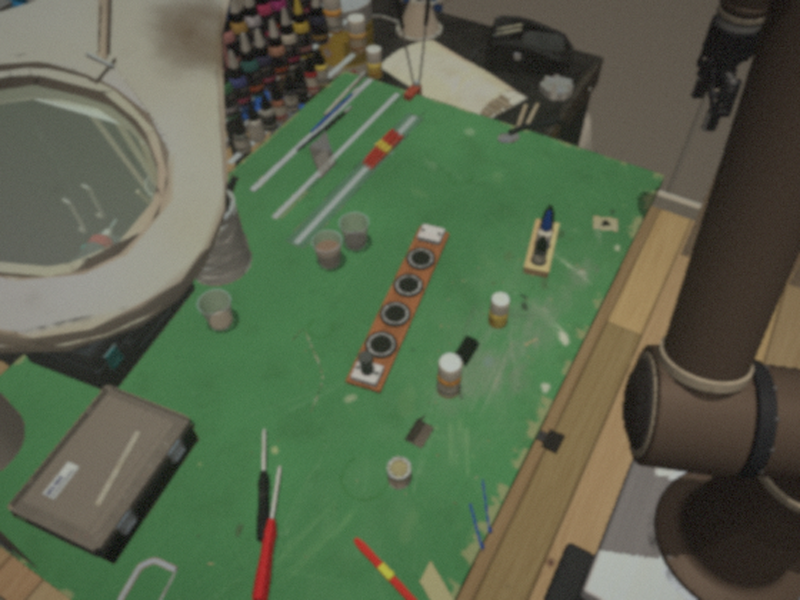

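View pics/side0.png

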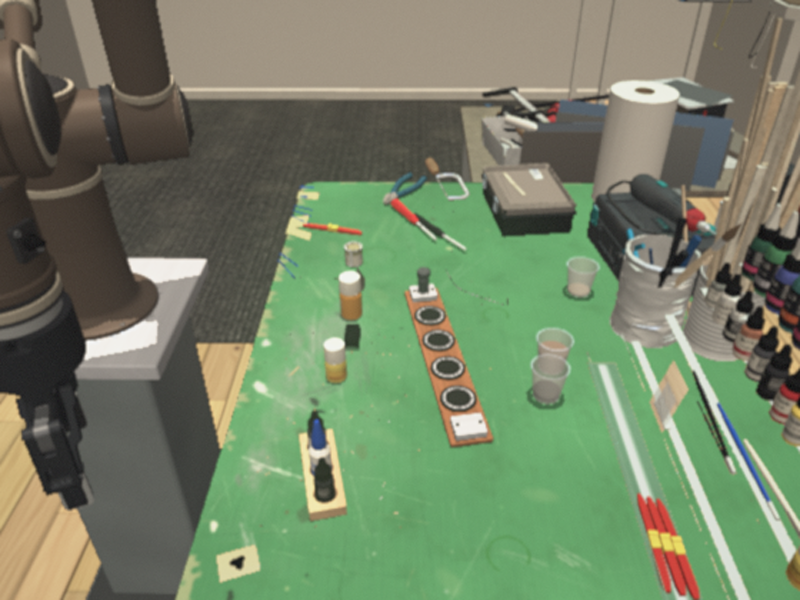

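Post is at the far (+y, left) end, so the order is pad_0 tin, pad_1 small jar, pad_2 big jar and pad_3 glue. Pixels (800x600) read: pads in scene (380,344)…(421,258), in side (430,315)…(458,397); jars, tin and rack are distinct in both.

```bash
cat > h.py <<'E'
import numpy as np, cv2
from bench import robot
def ray(c,u,v,z):
    d=c["R"].T@np.array([(u-c["cx"])/c["fx"],(v-c["cy"])/c["fy"],1]); o=-c["R"].T@c["t"]
    return o+d*(z-o[2])/d[2]
def down(yaw):  # tool y (closing) axis at angle yaw from world x
    a=np.radians(yaw); y=np.array([np.cos(a),np.sin(a),0]); z=np.array([0,0,-1.]); return np.c_[np.cross(y,z),y,z]
def proj(c,X):
    p=c["R"]@X+c["t"]; return np.array([c["fx"]*p[0]/p[2]+c["cx"],c["fy"]*p[1]/p[2]+c["cy"]])
E
python3 - <<'E'
from h import *
P={"p0":(.011,(380,344),(430,315)),"p1":(.011,(395,314),(438,340)),"p2":(.011,(408,285),(447,367)),"p3":(.011,(421,258),(458,397)),
"tin":(.036,(400,464),(353,246)),"big":(.078,(450,359),(349,277)),"small":(.064,(500,298),(334,344)),"glue":(.101,(549,208),(318,420)),
"post":(.055,(367,355),(423,271))}
for k,(z,a,b) in P.items():
    print(k,*[ray(robot.get_calibration(n),u*.7,v*.7,z).round(4)[:2] for n,(u,v) in (("scene",a),("side",b))])
for q in ((300,432),(333,430),(346,513),(311,518)): print(ray(robot.get_calibration("side"),q[0]*.7,q[1]*.7,.016).round(4))
c=robot.get_calibration("wrist");s=robot.read_state();print(c,s["tool_rot"].round(3) if hasattr(s["tool_rot"],"round") else s["tool_rot"])
print(-c["R"].T@c["t"]-s["position"])
for p in ((.43,.0,.3),(.43,.07,.3),(.4,-.1,.3),(.5,-.05,.3)):
    for y in (0,45,90,-45): print(p,y,robot.ik(p,down(y)))
E
```

```text
p0 [ 0.576  -0.0327] [ 0.5785 -0.0386]
p1 [ 0.5861 -0.0987] [ 0.5901 -0.1058]
p2 [ 0.5989 -0.1657] [ 0.602  -0.1714]
p3 [ 0.6103 -0.2335] [ 0.6153 -0.2371]
tin [0.4343 0.1433] [0.4361 0.1446]
big [ 0.4434 -0.0228] [ 0.444  -0.0252]
small [ 0.4311 -0.1777] [ 0.4336 -0.183 ]
glue [ 0.4324 -0.3767] [ 0.4351 -0.3741]
post [0.5652 0.0201] [0.5668 0.0298]
[ 0.3972 -0.3131  0.016 ]
[ 0.4416 -0.3089  0.016 ]
[ 0.4704 -0.4437  0.016 ]
[ 0.4294 -0.4513  0.016 ]
{'fx': 295.76096180821946, 'fy': 295.76096180821946, 'cx': 281.8585227212146, 'cy': 215.82497017006295, 'R': array([[ 0.41867781, -0.90813073, -0.00273325],
       [-0.86527232, -0.39982881,  0.30239168],
       [-0.27570401, -0.12423968, -0.95317984]]), 't': array([-0.62297543, -0.03973662,  0.37954942])} [[ 0.908  0.419 -0.001]
 [ 0.419 -0.908  0.002]
 [ 0.    -0.002 -1.   ]]
[0.0698121  0.03249677 0.12793976]
(0.43, 0.0, 0.3) 0 [-5.80613306e+00 -7.76985786e+00  1.14728262e+02 -2.54444375e-14
  7.30415963e+01 -5.80613306e+00]
(0.43, 0.0, 0.3) 45 [-5.80613306e+00 -7.76985786e+00  1.14728262e+02 -2.54444375e-14
  7.30415963e+01 -5.08061
[... 983 characters left out ...]
0 [-2.00923906e+01 -1.00460258e+01  1.16660346e+02 -2.54444375e-14
  7.33856802e+01 -1.10092391e+02]
(0.4, -0.1, 0.3) -45 [-2.00923906e+01 -1.00460258e+01  1.16660346e+02 -2.54444375e-14
  7.33856802e+01  2.49076094e+01]
(0.5, -0.05, 0.3) 0 [-1.06768037e+01  1.11269382e+00  1.06350155e+02 -2.54444375e-14
  7.25371515e+01 -1.06768037e+01]
(0.5, -0.05, 0.3) 45 [-1.06768037e+01  1.11269382e+00  1.06350155e+02 -2.54444375e-14
  7.25371515e+01 -5.56768037e+01]
(0.5, -0.05, 0.3) 90 [-1.06768037e+01  1.11269382e+00  1.06350155e+02 -2.54444375e-14
  7.25371515e+01 -1.00676804e+02]
(0.5, -0.05, 0.3) -45 [-1.06768037e+01  1.11269382e+00  1.06350155e+02 -2.54444375e-14
  7.25371515e+01  3.43231963e+01]
```

```bash
python3 - <<'E'
from h import *
import json
C={}
for i,p in enumerate([(.42,-.28,.27),(.40,0.04,.27)]):
    robot.move_pose(p,down(-90)); robot.pause(.2)
    c=robot.get_calibration("wrist"); C[i]={k:np.asarray(v).tolist() for k,v in c.items()}
    im=robot.capture("wrist"); cv2.imwrite(f"pics/w{i}_raw.png",im[:,:,::-1])
    cv2.imwrite(f"pics/w{i}.png",cv2.resize(im[:,:,::-1],(800,600),interpolation=cv2.INTER_CUBIC))
json.dump(C,open("C.json","w")); print(robot.read_state()["t"])
E
```

```text
3.0667
```

View pics/w0.png

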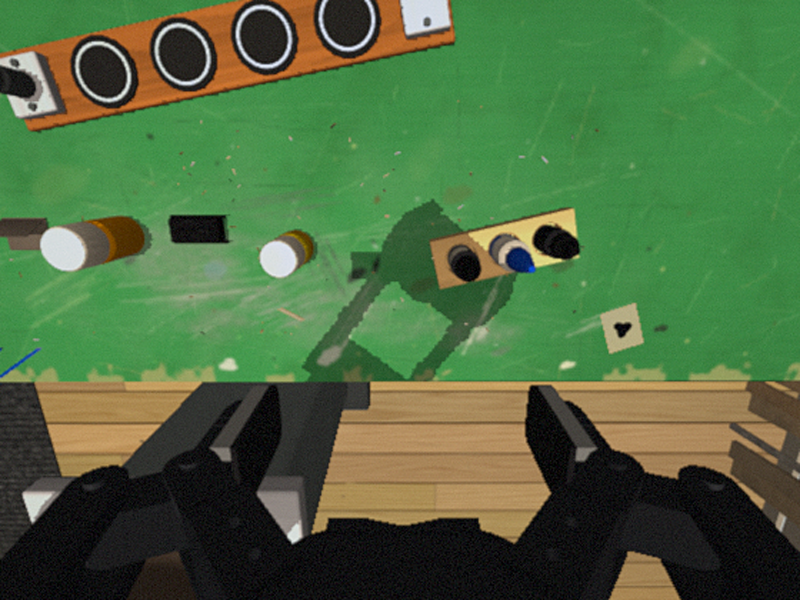

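View pics/w1.png

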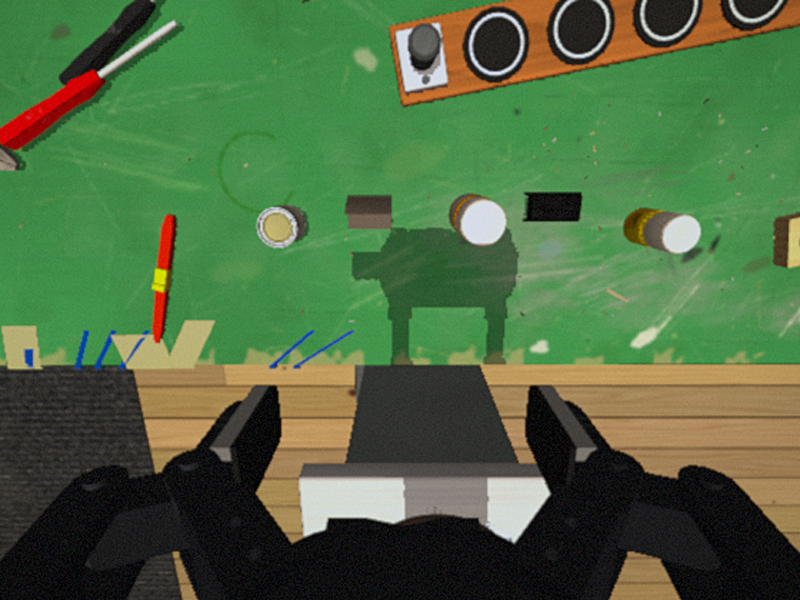

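Wrist views are clear: w0 has pads at (104,72),(183,54),(264,37),(347,19), small jar cap (279,258), big cap (63,248), glue tip (531,269), rack corners (430,241),(575,208),(580,256),(438,289). w1 has tin (279,228), big cap (481,222), small cap (680,234), pads p0 (497,44), p1 (581,29).

```bash
python3 - <<'E'
from h import *
import json
C=json.load(open("C.json")); C=[{k:np.array(v) for k,v in C[i].items()} for i in "01"]
r=lambda i,u,v,z:print(i,(u,v),ray(C[i],u*.7,v*.7,z).round(4)[:2])
for q in ((104,72),(183,54),(264,37),(347,19)): r(0,*q,.011)
for q in ((497,44),(581,29)): r(1,*q,.011)
print("small");r(0,279,258,.064);r(1,680,234,.064)
print("big");r(0,63,248,.078);r(1,481,222,.078)
print("tin");r(1,279,228,.036)
print("glue");r(0,531,269,.101)
print("rack");
for q in ((430,241),(575,208),(580,256),(438,289)): r(0,*q,.016)
print("drop");r(0,466,265,.078);r(0,566,244,.078)
print("blocks")
for q in ((170,216),(228,241)): r(0,*q,.015)
for q in ((346,196),(391,227)):r(1,*q,.015)
E
```

```text
0 (104, 72) [ 0.5762 -0.037 ]
0 (183, 54) [ 0.589  -0.1035]
0 (264, 37) [ 0.6009 -0.17  ]
0 (347, 19) [ 0.6131 -0.2368]
1 (497, 44) [ 0.5765 -0.0363]
1 (581, 29) [ 0.5868 -0.1023]
small
0 (279, 258) [ 0.4327 -0.1817]
1 (680, 234) [ 0.432  -0.1783]
big
0 (63, 248) [ 0.4433 -0.0224]
1 (481, 222) [ 0.4431 -0.0189]
tin
1 (279, 228) [0.4338 0.1444]
glue
0 (531, 269) [ 0.4316 -0.3723]
rack
0 (430, 241) [ 0.4389 -0.3051]
0 (575, 208) [ 0.4678 -0.4324]
0 (580, 256) [ 0.4251 -0.4422]
0 (438, 289) [ 0.3941 -0.3134]
drop
0 (466, 265) [ 0.4298 -0.3292]
0 (566, 244) [ 0.4459 -0.4042]
blocks
0 (170, 216) [ 0.4612 -0.0736]
0 (228, 241) [ 0.439  -0.1224]
1 (346, 196) [0.459  0.0892]
1 (391, 227) [0.4321 0.05  ]
```

```bash
cat >> h.py <<'E'
P0,P3=np.array([.5765,-.0365]),np.array([.613,-.2367]); PADS=[P0+(P3-P0)*i/3 for i in range(4)]
def pick_place(xy,zg,pad,yaw,pre,squeeze=40,zt=.18,base=0.,open_=.07,rel=.02):
    """zg: TCP height at grasp; base: height of the object's underside now."""
    xy=np.asarray(xy); R=down(yaw)
    robot.command_gripper(open_); robot.move_pose([*xy,zt],R)
    robot.move_straight([*xy,pre],velocity=.2)
    if robot.move_straight([*xy,zg],velocity=.08,force_limit=12): print("hit on approach",robot.read_state()["position"]); return False
    robot.command_gripper(0,squeeze); s=robot.read_state(); print("grip",s["grip_width"],s["grasp_force"])
    robot.move_straight([*xy,zt],velocity=.15); print("lifted",robot.read_state()["grip_width"])
    robot.move_pose([*PADS[pad],zt],down(10.3)); z=zg-base+.011
    robot.move_straight([*PADS[pad],z+.012],velocity=.15); robot.pause(.2)
    f=robot.move_straight([*PADS[pad],z-.003],velocity=.02,force_limit=4); s=robot.read_state()
    print("down",f,s["position"][2]-z,s["wrist_force"]); w=s["grip_width"]
    robot.command_gripper(w+rel); robot.move_straight([*PADS[pad],zt],velocity=.15); print("t",robot.read_state()["t"])
    return True
E
python3 - <<'E'
from h import *
pick_place((.434,.1442),.020,0,10.3,.06)
robot.move_pose([.47,-.1,.27],down(-90));robot.pause(.2)
im=robot.capture("wrist");cv2.imwrite("pics/a.png",cv2.resize(im[:,:,::-1],(800,600),interpolation=cv2.INTER_CUBIC))
E
```

```text
grip 0.03274203794730661 39.947985052203876
lifted 0.033226077778629216
down True 0.0006919143883905923 [-0.6983314  -0.06855198  3.66180725]
t 12.0
```

View pics/a.png

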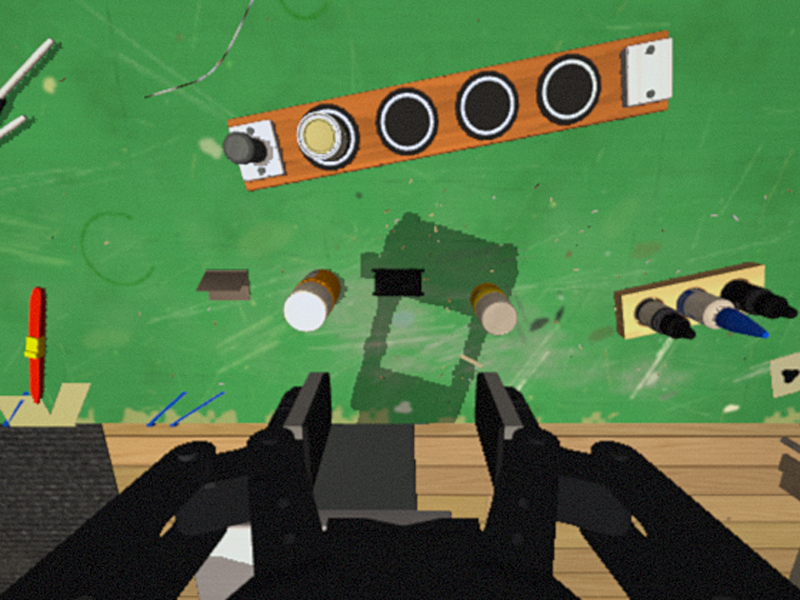

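The tin stands on pad_0: lid centre is at (323,136), the other pads at (407,121), (487,104), (569,89).

```bash
python3 - <<'E'
from h import *
c=robot.get_calibration("wrist")
print(ray(c,323*.7,136*.7,.047),PADS[0])
for q,p in zip(((407,121),(487,104),(569,89)),PADS[1:]): print(ray(c,q[0]*.7,q[1]*.7,.011),p)
pick_place((.4325,-.180),.031,1,10.3,.09)
pick_place((.4433,-.0215),.040,2,10.3,.10)
robot.move_pose([.42,-.28,.27],down(-90));robot.pause(.2)
im=robot.capture("wrist");cv2.imwrite("pics/b.png",cv2.resize(im[:,:,::-1],(800,600),interpolation=cv2.INTER_CUBIC))
E
```

```text
[ 0.57470264 -0.03785198  0.047     ] [ 0.5765 -0.0365]
[ 0.58932563 -0.10288542  0.011     ] [ 0.58866667 -0.10323333]
[ 0.60237586 -0.16940545  0.011     ] [ 0.60083333 -0.16996667]
[ 0.61365666 -0.23628018  0.011     ] [ 0.613  -0.2367]
grip 0.03044712166788855 39.70238522160798
lifted 0.02984738284775456
down True 0.000714162744713906 [-0.88635342  0.18038979  5.25988773]
t 22.6333
grip 0.03495121728524706 39.938085644384955
lifted 0.0352016589821324
down True 0.00079599802037085 [-1.57700508 -0.14079521  4.3197195 ]
t 30.5417
```

View pics/b.png

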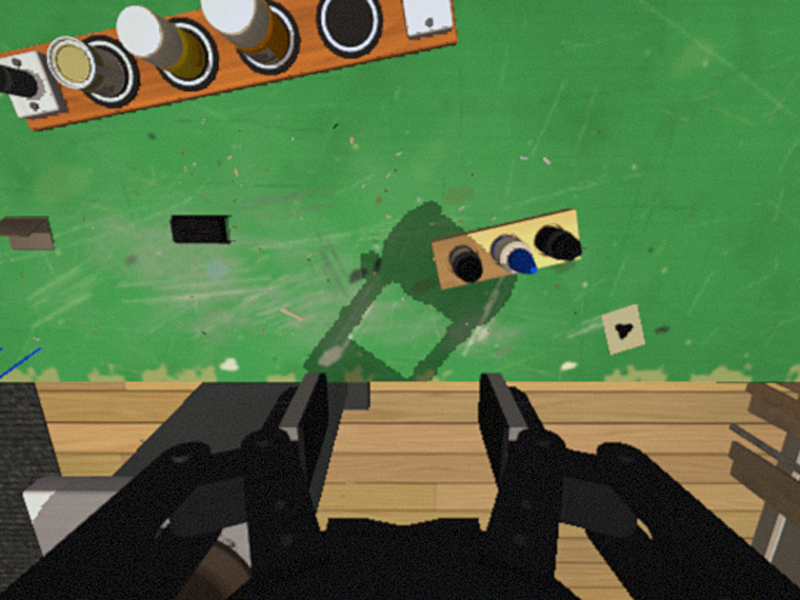

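Three containers stand on pads 0–2 and pad_3 is free at (348,19). Glue is undisturbed, tip (532,270).

```bash
python3 - <<'E'
from h import *
if pick_place((.4318,-.373),.047,3,12.5,.12,zt=.2,base=.003,open_=.065):
    robot.move_pose([.45,-.15,.25],down(-90));robot.pause(.2)
    im=robot.capture("wrist");cv2.imwrite("pics/c.png",cv2.resize(im[:,:,::-1],(800,600),interpolation=cv2.INTER_CUBIC))
    s=robot.capture("side")[195:300,270:360,::-1];cv2.imwrite("pics/d.png",cv2.resize(s,None,fx=5.7,fy=5.7,interpolation=cv2.INTER_CUBIC))
E
```

```text
grip 0.025282855767583445 39.60039311015862
lifted 0.025099455188759327
down True 0.0007153930535720929 [-0.12027553 -0.31424244  3.88885372]
t 41.3833
```

View pics/c.png

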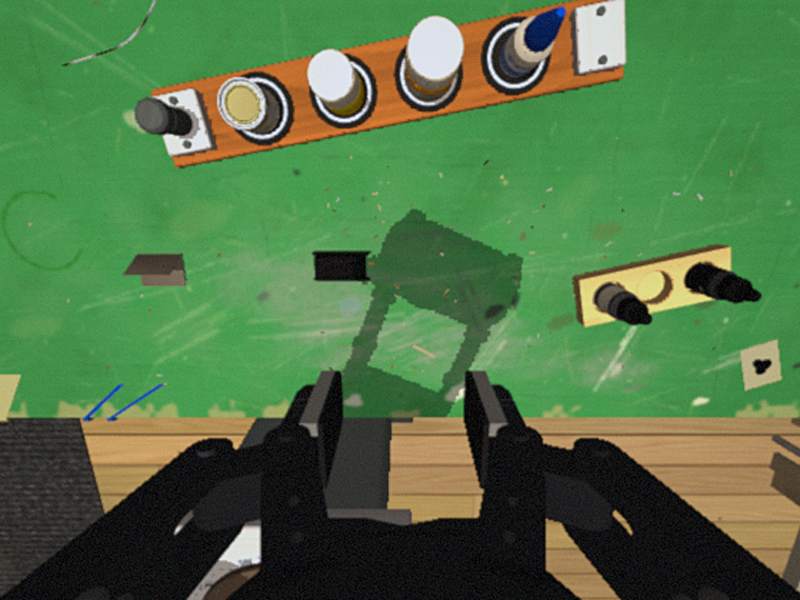

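View pics/d.png

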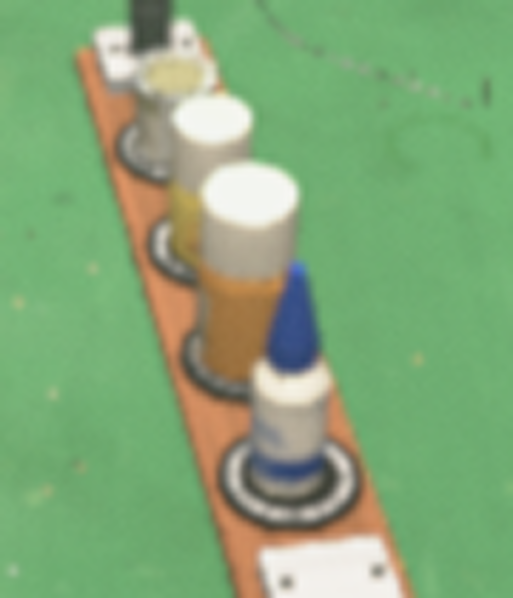

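All four stand upright, well centred on their pads: tops are at tin (242,104), small (331,77), big (435,45), glue tip (562,12). One numerical check, then hand in.

```bash
python3 - <<'E'
from h import *
c=robot.get_calibration("wrist"); e=[]
for (u,v,z),p in zip(((242,104,.047),(331,77,.075),(435,45,.089),(562,12,.109)),PADS):
    d=ray(c,u*.7,v*.7,z)[:2]-p; e.append(np.hypot(*d)); print((d*1000).round(1))
if max(e)<.006: print(robot.hand_in())
E
```

```text
[-2.   1.4]
[-2.5 -0.4]
[-0.3  1.1]
[-1.7  0.2]
the job is handed in; nothing more can be done
None
```

The job is handed in: tin, small jar, big jar and glue bottle stand upright on pad_0 (beside the post) to pad_3 in height order, each measured within about 3 mm of its pad centre, with the last placement finished at 41 s of the 93 s allowed.

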